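# Hold a bevelled batten in the sawing board

## Task

Put the bevelled batten offcut on the sawing board, lying flat with its bevel up and facing away from the fence, its back flat along the fence and its end up against the stop block, ready for someone to saw it. Then hold it there with one firm diagonal push of the fingers on the batten, pressing it down onto the board and back into the fence at once, and finish while still holding that push, with the robot touching nothing but the batten. Leave the square-edged offcut, the paper cup, the phone and the hole punch where they are.

Things in the scene. Friction and masses are not known exactly. Their poses are not given: they have to be found in the camera images.
- board: Plywood base of the sawing board, fixed to the table, 180 (x) x 260 (y) x 18 (z) mm. Origin at the centre of its underside on the table. Its +x is the far side, where the fence is.
- fence: Straight wooden fence fixed on the board along its whole far (+x) edge: 45 (x) x 260 (y) x 30 (z) mm. Origin at the centre of its underside, on the board's top; axes parallel to the board's. Its working face is its -x face, 22.5 mm from its origin.
- stop: Dark wooden stop block fixed on the board, touching the fence, 70 (x) x 40 (y) x 40 (z) mm, with a steel screw head 22 mm across and 8 mm high on top. It sits in the +y half of the board, elsewhere along the fence each time. Origin at the centre of its underside, on the board's top; axes parallel to the board's. Its working face is its -y face, 20 mm from its origin.
- batten_mid (a point): Centre of the bevelled batten, a loose light-wood block 44 (x) x 120 (y) x 50 (z) mm, 0.13 to 0.23 kg, 25 mm above its underside. Starts flat on the table, bevel up. Axes: y along its length, z up, +x towards its upright 50 mm high back, which goes to the fence; in place, its axes are parallel to the board's. Its -x face is upright only to 32 mm: the bevel runs from there to the top, 18 mm in.
- batten_end (a point): Centre of the batten's +y end face, 60 mm from its centre along its y: the end that goes against the stop block.
- bevel_mid (a point): Middle of the batten's bevel face, 13 mm towards -x and 16 mm above batten_mid; the face slopes at 45 degrees, its outward normal pointing half up and half to the batten's -x. Axes parallel to the batten's.
- batten: The same batten; origin at the centre of its underside, axes as batten_mid.
- square_offcut: Bystander: a loose light-wood offcut of the same size, 44 x 120 x 50 mm, but with all its edges square. Origin at the centre of its underside. The two offcuts swap places from time to time.
- paper_cup: Bystander: loose brown paper cup, 80 mm across the rim, 90 mm high. Origin under its centre.
- phone: Bystander: loose black phone, 72 x 148 x 9 mm, lying flat. Origin at the centre of its underside.
- hole_punch: Bystander: loose desk hole punch with a red lever, about 95 x 110 x 75 mm. Origin at the centre of its underside.
Things that resemble listed ones, but are neither listed nor needed, are in the scene too. Leave any pink or purple look-alike of the batten alone.

How it is judged:
By the outcome, as a careful person would: the job done as asked, in the order asked, and still so for the second after the job is handed in, while the arm keeps its last pose, push and grip.
It also fails if it takes over 61 s, if anything falls off the work surface, if the arm or the gripper's body presses on something with over 40 N, if the wrist force passes 120 N, or if a joint passes its speed limit or range.

## Robot

A 7-joint arm with a two-finger parallel gripper is mounted at the origin on the work surface. World frame = base frame: x ahead of the robot, y to its left, z up, the work surface at z = 0. Lengths are in mm, angles in rad, forces in N, time in s.
With the tool pointing down it reaches from about 425 to 875 mm from the base axis. Payload 4.7 kg.
Tool frame: the origin (TCP) lies midway between the tips of the shut fingers; the grasp point (between the pads) lies hold_point_z behind it (hold_point_z is the distance from the TCP to the grasp point, in mm); y points along the fingers, x is the direction in which the jaws open and shut, and the axes are right-handed (so a half turn about y gives the same grasp; the last joint's range is limited). The gripper opens to 85 mm and grips with 20 to 120 N. Pads are 22 mm wide; open, the fingers measure 114 mm over their backs; the gripper's body (76 mm by 85 mm) begins 54 mm behind the grasp point. The pads swing forward as they close: fully open they stand 13 mm farther back than shut.
Start: joints at [1.153, 0.321, -0.07, 1.45, 0.023, 1.371, -0.057], TCP at [272.012, -590.368, 231.349] pointing down, gripper open.
Joint ranges: [-2.86, 2.86], [-0.3, 2.09], [-1.38, 1.24], [0.06, 2.45], [-1.56, 4.7], [0.09, 2.05], [-2.69, 2.69]. Speed limits (rad/s): [2.57, 2.57, 3.14, 3.14, 3.14, 3.14, 3.14].

## Interface

Orientations are given as a unit quaternion [w, x, y, z].
In Python, from workcell import * gives the robot as it stands. The module is installed in compiled form; this text tells all that it offers.
- The arm moves only by the tool carry_out, never from a script. Its argument "deltas" is a list of rows, each a list of 7 numbers: the shift along the world's x, y, z normalised to -1 to 1, where 1 is 0.08 m, then the turn, a rotation vector about the world's x, y, z normalised to -1 to 1, where 1 is 90 degrees, then the gripper command: -1 is shut, 1 is fully open, values between are in proportion. In form: [[dx, dy, dz, wx, wy, wz, fingers], ...]. A call has exactly 10 rows; each row is the pose to reach, as a shift and turn from the pose commanded when the call began; what a row does not reach only later rows make up. A row lasts 1/10 s, in which the tool goes at most 50 mm and 8.59 degrees, less where a joint would pass 70% of its speed; a pose out of reach is approached as far as the arm can. A call with a number of a shift or a turn outside -1 to 1 is refused whole. A call with a gripper value outside its range is refused whole. The fingers move at their own pace and stop on an object; the grip force is fixed at half the most. Time passes only in rows, so rows that repeat a pose let the fingers close, or fill a call up. It gives the time, the measured TCP pose, the force and the opening at its end, in the units of the state.
- get_state(): the state, without advancing time (a new reading comes with each control period).
- read_camera(name): name is "scene" or "top"; returns a dict with "image" (400x640x3 uint8, red, green, blue), "camera_matrix" (3x3 intrinsics, pixels), "dist_coeffs" ([k1, k2, p1, p2, k3] as OpenCV has them; the pictures are not rectified), "T" (4x4, takes a point from camera to world coordinates). Camera axes: x right, y up, looking along -z (the intrinsics and any distortion apply to the point x, -y, -z); pixel columns grow to the right and rows downward; lengths in mm; the calibration is good to about 2 mm. A picture is of the moment at which its call begins. There is no depth.
- sign_off(): hands the job in, once; it reports no verdict.
The state is a dict: "time": time; "joint_positions": joint angles; "qd": joint speeds; "tau": joint torques, N m; "tool_pos": TCP position; "orientation": TCP orientation; "contact_force": force on the tool from outside, world axes, zero at the start; "ft_torque": the same for the moment, N m; "width": finger opening in mm.
Only numpy, scipy, OpenCV 4.12 (cv2) and the standard library are available. Lean on these libraries where they do the work, as an engineer would, in place of code of your own. Each camera call takes 0.05 s, during which the arm holds its last target.

## Working session

There is one attempt and no reset: what is moved stays moved. The work goes in short steps, Python scripts to look and compute and a tool call to move; the robot and the scene stay as the last step left them, time stands still between calls to the robot, and variables do not carry over. Pictures are saved under pics/ and viewed, and the job is handed in when it is done.

Besides the shell and the picture viewer there is one more tool, called after ">>>" as name(argument=value, ...) on one line, values as JSON. carry_out: Moves the arm, as the interface text tells. Scaled input: -1 to 1 covers 0.08 m each way for a shift and 90 degrees each way for a turn. Its arguments: {"type":"object","properties":{"deltas":{"type":"array","items":{"type":"array","items":{"type":"number","minimum":-1,"maximum":1}}}},"required":["deltas"]}

```bash
mkdir -p pics; cat > h.py <<'E'
from workcell import *
import numpy as np, cv2
def snap(n,f):
    c=read_camera(n); cv2.imwrite('pics/'+f,c['image'][:,:,::-1]); np.savez('pics/'+f+'.npz',K=c['camera_matrix'],d=np.array(c['dist_coeffs'],float),T=c['T'],im=c['image']); return c
def load(f): return np.load('pics/'+f+'.npz')
def ray(c,uv):
    p=cv2.undistortPoints(np.array(uv,float).reshape(-1,1,2),c['K'],c['d']).reshape(-1,2)
    v=np.c_[p[:,0],-p[:,1],-np.ones(len(p))]@c['T'][:3,:3].T
    return c['T'][:3,3],v
def onz(c,uv,z):
    o,v=ray(c,uv); return o+v*((z-o[2])/v[:,2])[:,None]
def proj(c,P):
    P=np.atleast_2d(P).astype(float); q=(P-c['T'][:3,3])@c['T'][:3,:3]
    q=q*[1,-1,-1]; return cv2.projectPoints(q,np.zeros(3),np.zeros(3),c['K'],c['d'])[0].reshape(-1,2)
def tri(cs,uvs):
    A=np.zeros((3,3));b=np.zeros(3);R=[]
    for c,u in zip(cs,uvs):
        o,v=ray(c,[u]);v=v[0]/np.linalg.norm(v);M=np.eye(3)-np.outer(v,v);A+=M;b+=M@o;R.append((M,o))
    p=np.linalg.solve(A,b); return p,[round(float(np.linalg.norm(M@(p-o))),1) for M,o in R]
E
python3 - <<'E'
from h import *
np.set_printoptions(precision=3,suppress=True)
for n in('scene','top'):
    c=snap(n,n+'0.png');print(c['camera_matrix'],c['dist_coeffs'],c['T'])
print(get_state())
E
```

```text
[[427.304   0.    311.177]
 [  0.    427.304 195.667]
 [  0.      0.      1.   ]] [-0.088  0.     0.     0.     0.   ] [[  -0.329   -0.653    0.682 1385.351]
 [   0.944   -0.244    0.223  388.223]
 [   0.02     0.717    0.697  859.204]
 [   0.       0.       0.       1.   ]]
[[420.046   0.    315.767]
 [  0.    420.046 202.865]
 [  0.      0.      1.   ]] [-0.095  0.     0.     0.     0.   ] [[   0.024    0.995   -0.096  489.689]
 [  -1.       0.022   -0.021  116.149]
 [  -0.019    0.096    0.995 1141.992]
 [   0.       0.       0.       1.   ]]
{'time': 0.1, 'joint_positions': array([ 1.153,  0.322, -0.07 ,  1.452,  0.023,  1.371, -0.057]), 'qd': array([ 0.001, -0.002, -0.001, -0.002, -0.001,  0.   , -0.001]), 'tau': array([ -0.   , -49.488,  -0.384, -31.521,   0.013,   0.008,   0.   ]), 'tool_pos': array([ 271.771, -589.912,  230.319]), 'orientation': array([ 0.596, -0.595,  0.382, -0.381]), 'contact_force': array([-0.856,  0.527,  0.203]), 'ft_torque': array([-0.007, -0.03 , -0.047]), 'width': 85.18036374011488}
```

View pics/scene0.png

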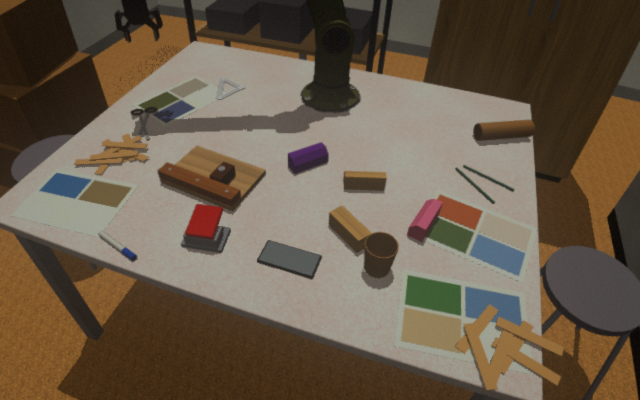

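View pics/top0.png

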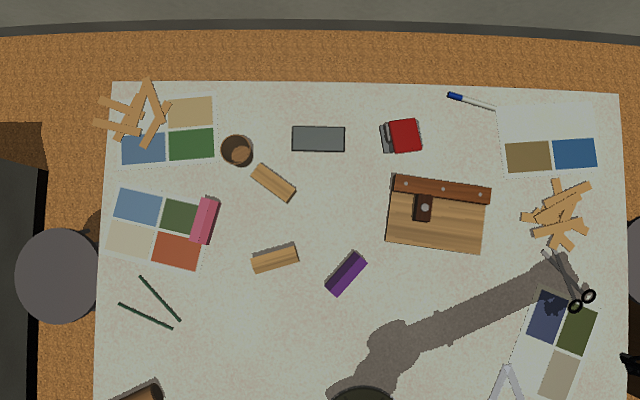

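The top view shows the two light-wood offcuts at (275,258) and (273,182), the board at (437,215) with the stop at (424,207), and purple and pink look-alikes. In the scene view the offcuts are at (365,181) and (350,228). I'll enlarge both to tell them apart.

```bash
python3 - <<'E'
from h import *
t=load('top0.png')['im'];s=load('scene0.png')['im']
a=cv2.resize(t[150:285,235:315],None,fx=4.4,fy=4.4,interpolation=cv2.INTER_CUBIC)
b=cv2.resize(s[160:260,320:405],None,fx=5,fy=5.9,interpolation=cv2.INTER_CUBIC)
h=590;o=np.zeros((594,a.shape[1]+b.shape[1],3),np.uint8);o[:a.shape[0],:a.shape[1]]=a;o[:b.shape[0],a.shape[1]:]=b
cv2.imwrite('pics/crop.png',o[:,:,::-1])
b=cv2.resize(t[160:265,375:500],None,fx=5.6,fy=5.6,interpolation=cv2.INTER_CUBIC)
cv2.imwrite('pics/crop2.png',b[:,:,::-1])
b=cv2.resize(s[140:215,150:275],None,fx=6,fy=6,interpolation=cv2.INTER_CUBIC)
cv2.imwrite('pics/crop3.png',b[:,:,::-1])
E
```

```text
(no output)
```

View pics/crop.png

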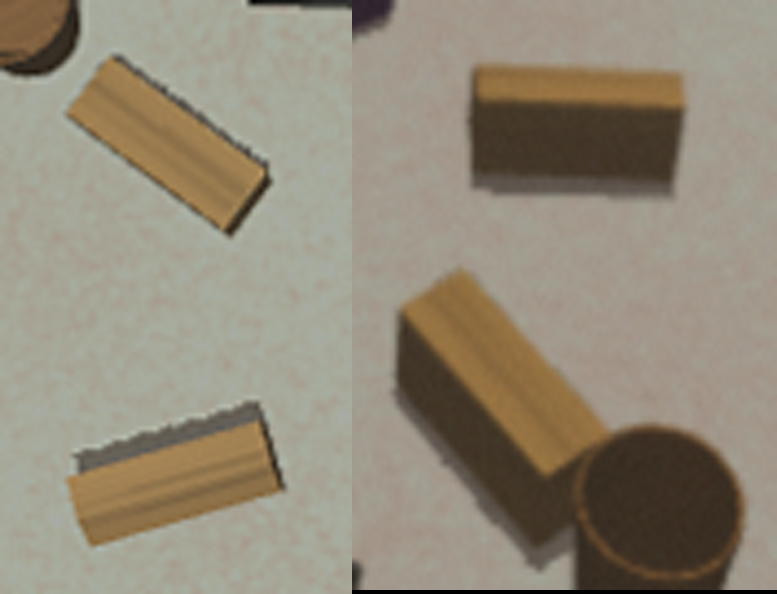

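View pics/crop2.png

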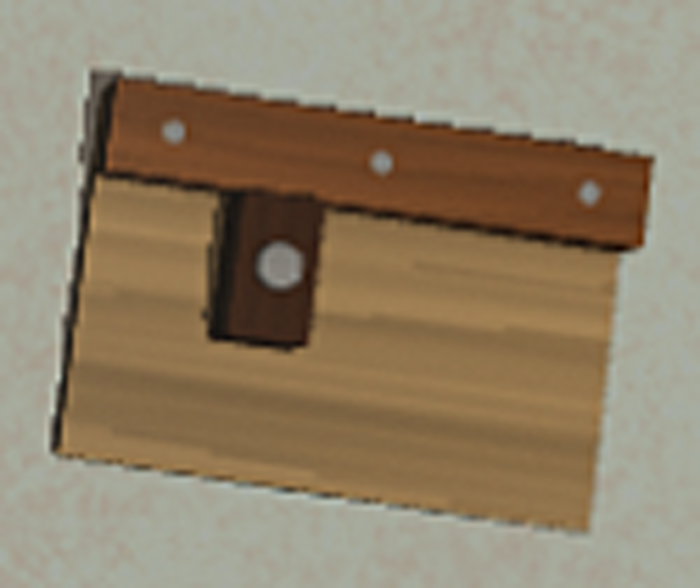

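View pics/crop3.png

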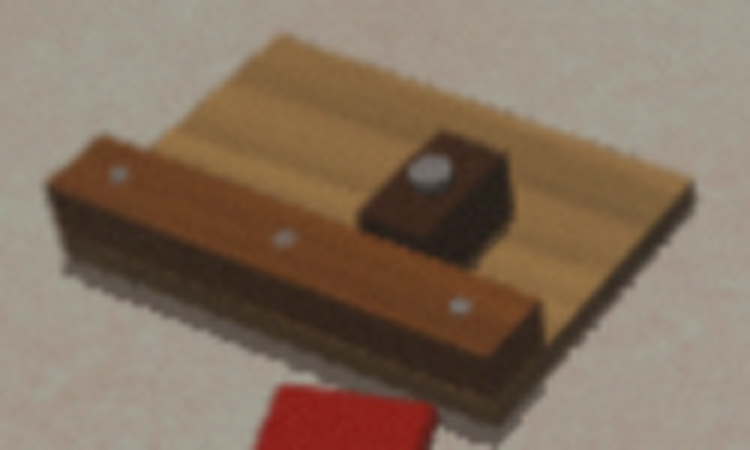

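```bash
python3 - <<'E'
from h import *
np.set_printoptions(precision=1,suppress=True)
t=load('top0.png');s=load('scene0.png')
S=lambda x,y:(320+(x-352)/5-.4,160+y/5.9-.4)
T=lambda x,y:(235+x/4.4-.4,150+y/4.4-.4)
print('near backtop', tri([s,t],[S(472,106),T(260,420)]), tri([s,t],[S(683,106),T(68,480)]))
print('near scene top edge @50', onz(s,[S(475,65),S(682,74),S(472,106),S(683,106)],50))
print('near top cam', onz(t,[T(284,490),T(92,545)],32), onz(t,[T(260,420),T(68,480)],50))
print('far @50', onz(s,[S(400,310),S(462,270),S(606,432),S(548,475)],50))
print('far topcam', onz(t,[T(68,113),T(113,57),T(268,168),T(230,235)],50), tri([s,t],[S(462,270),T(230,235)]),tri([s,t],[S(400,310),T(268,168)]))
T2=lambda x,y:(375+x/5.6-.4,160+y/5.6-.4)
S2=lambda x,y:(150+x/6-.4,140+y/6-.4)
print('fence corners', [tri([s,t],[S2(*a),T2(*b)]) for a,b in [((48,185),(652,157)),((100,135),(642,248)),((542,305),(105,172)),((490,355),(115,78))]])
print('board', [tri([s,t],[S2(*a),T2(*b)]) for a,b in [((283,35),(588,532)),((692,182),(55,455))]])
print('stop top', [tri([s,t],[S2(*a),T2(*b)]) for a,b in [((358,215),(325,200)),((440,130),(308,347)),((508,152),(222,338)),((430,168),(281,265))]])
E
```

```text
near backtop (array([484.4, 192.3,  43.8]), [2.1, 2.1]) (array([445.7, 306.1,  47.3]), [0.8, 0.8])
near scene top edge @50 [[462.2 185.1  50. ]
 [426.  300.   50. ]
 [491.9 191.9  50. ]
 [449.1 305.5  50. ]]
near top cam [[442.5 179.6  32. ]
 [406.6 293.8  32. ]] [[483.9 193.9  50. ]
 [445.6 306.4  50. ]]
far @50 [[636.  194.2  50. ]
 [600.7 217.8  50. ]
 [668.4 313.   50. ]
 [701.4 291.6  50. ]]
far topcam [[664.4 314.8  50. ]
 [699.  289.   50. ]
 [633.6 193.4  50. ]
 [592.9 214.9  50. ]] (array([593.6, 215.9,  42.5]), [0.3, 0.3]) (array([633.9, 193.7,  47.7]), [0.1, 0.1])
fence corners [(array([ 646.6, -325.5,   45.7]), [0.2, 0.2]), (array([ 603.9, -322. ,   44.4]), [1.8, 1.8]), (array([634. , -65.2,  40.4]), [0.5, 0.5]), (array([678. , -68.8,  47.3]), [0.7, 0.7])]
board [(array([ 468.6, -304.2,   14.3]), [0.2, 0.2]), (array([501.2, -48. ,  13.1]), [1.9, 1.9])]
stop top [(array([ 621.5, -166.2,   54.4]), [0.7, 0.7]), (array([ 552.8, -158.3,   55.3]), [1.1, 1.1]), (array([ 556.3, -118.7,   55.5]), [1.7, 1.7]), (array([ 589.7, -143.1,   64.9]), [0.8, 0.8])]
```

The two candidates are the block at top (275,258) / scene (365,181) and the block at top (273,182) / scene (350,228). In the crop the first has a narrow top face, about 26 mm wide, with a dark upright back on the +x side. The second has a full top face about 42 mm wide, so it is the square one. The first is the bevelled batten. Next I'll refine the edges with line fits and start moving.

```bash
python3 - <<'E'
from h import *
np.set_printoptions(precision=1,suppress=True)
t=load('top0.png');im=t['im'].astype(float)
G=cv2.GaussianBlur(t['im'],(3,3),0).astype(float)
def edge(p0,p1,ch,half=5,trim=.12,sign=None):
    # subpixel edge points along seg p0-p1 by max gradient along normal
    p0,p1=np.array(p0,float),np.array(p1,float);d=p1-p0;n=np.array([-d[1],d[0]])/np.linalg.norm(d);out=[]
    for a in np.linspace(trim,1-trim,25):
        q=p0+a*d; s=np.arange(-half,half+.1,.25);pts=(q+s[:,None]*n).astype(np.float32)
        v=cv2.remap(ch.astype(np.float32),pts[:,0].reshape(1,-1),pts[:,1].reshape(1,-1),cv2.INTER_LINEAR)[0]
        g=np.gradient(v); g=g*sign if sign else abs(g); k=g.argmax(); out.append(pts[k])
    out=np.array(out); l=cv2.fitLine(out,cv2.DIST_HUBER,0,.01,.01).ravel()
    r=np.abs((out-l[2:])@[-l[1],l[0]]); return out[r<1],np.median(r)
sat=G.max(2)-G.min(2)
T=lambda x,y:(235+x/4.4-.4,150+y/4.4-.4)
T2=lambda x,y:(375+x/5.6-.4,160+y/5.6-.4)
def rep(n,a,b,ch,z,**k):
    o,r=edge(a,b,ch,**k); P=onz(t,o,z)[:,:2]; l=cv2.fitLine(P.astype(np.float32),cv2.DIST_HUBER,0,.01,.01).ravel()
    print(n,'n',len(o),'res',round(float(r),2),'dir deg',np.degrees(np.arctan2(l[1],l[0]))%180,'pt',l[2:])
    return l
rep('bat back',T(68,480),T(260,420),sat,50)
rep('bat front32',T(92,545),T(284,490),sat,32)
rep('bat left',T(68,480),T(92,545),sat,41)
rep('bat right',T(260,420),T(284,490),sat,41)
v=G.mean(2)
rep('fence far',T2(115,78),T2(652,157),sat,48)
rep('fence work',T2(105,172),T2(642,248),v,48,half=3)
rep('board near',T2(55,455),T2(588,532),sat,18)
rep('stop -y',T2(325,200),T2(308,347),v,58,half=3)
E
```

```text
bat back n 25 res 0.16 dir deg 107.57507 pt [465.7 250.4]
bat front32 n 25 res 0.2 dir deg 108.04016 pt [422.2 242.6]
bat left n 25 res 0.11 dir deg 20.78901 pt [424.1 301.8]
bat right n 25 res 0.21 dir deg 19.06825 pt [460.6 187. ]
fence far n 25 res 0.21 dir deg 82.73552 pt [ 662.2 -196.1]
fence work n 18 res 0.54 dir deg 81.253876 pt [ 611.2 -218.1]
board near n 25 res 0.19 dir deg 82.7168 pt [ 485.2 -172. ]
stop -y n 21 res 0.23 dir deg 172.375 pt [ 586.5 -160.8]
```

>>> carry_out(deltas=[[0.3, 0.5, 0, 0, 0, 0, 1], [0.6, 1, 0, 0, 0, 0, 1], [0.9, 1, 0, 0, 0, 0, 1], [1, 1, 0, 0, 0, 0, 1], [1, 1, 0, 0, 0, 0, 1], [1, 1, 0, 0, 0, 0, 1], [1, 1, 0, 0, 0, 0, 1], [1, 1, 0, 0, 0, 0, 1], [1, 1, 0, 0, 0, 0, 1], [1, 1, 0, 0, 0, 0, 1]])

```text
time: 1.1
tool_pos: [351.6, -510.6, 231.4]
orientation: [-0.595, 0.595, -0.382, 0.382]
contact_force: [0.7, 0.2, 0.1]
width: 85.4
```

>>> carry_out(deltas=[[0.5, 0.5, 0, 0, 0, 0.05, 1], [1, 1, 0, 0, 0, 0.1, 1], [1, 1, 0, 0, 0, 0.1, 1], [1, 1, 0, 0, 0, 0.1, 1], [1, 1, 0, 0, 0, 0.1, 1], [1, 1, 0, 0, 0, 0.1, 1], [1, 1, 0, 0, 0, 0.1, 1], [1, 1, 0, 0, 0, 0.1, 1], [1, 1, 0, 0, 0, 0.1, 1], [1, 1, 0, 0, 0, 0.1, 1]])

```text
time: 2.1
tool_pos: [431.8, -430.6, 231.3]
orientation: [-0.623, 0.624, -0.334, 0.334]
contact_force: [0.3, 0.1, 0.2]
width: 85.8
```

>>> carry_out(deltas=[[0.1, 0.5, 0, 0, 0, 0.05, 1], [0.15, 1, 0, 0, 0, 0.1, 1], [0.15, 1, 0, 0, 0, 0.1, 1], [0.15, 1, 0, 0, 0, 0.1, 1], [0.15, 1, 0, 0, 0, 0.1, 1], [0.15, 1, 0, 0, 0, 0.1, 1], [0.15, 1, 0, 0, 0, 0.1, 1], [0.15, 1, 0, 0, 0, 0.1, 1], [0.15, 1, 0, 0, 0, 0.1, 1], [0.15, 1, 0, 0, 0, 0.1, 1]])

```text
time: 3.1
tool_pos: [444.0, -350.5, 231.3]
orientation: [0.648, -0.648, 0.284, -0.283]
contact_force: [-0.1, 0.2, -0.2]
width: 85.5
```

>>> carry_out(deltas=[[0, 0.5, 0, 0, 0, 0.05, 1], [0, 1, 0, 0, 0, 0.1, 1], [0, 1, 0, 0, 0, 0.1, 1], [0, 1, 0, 0, 0, 0.1, 1], [0, 1, 0, 0, 0, 0.1, 1], [0, 1, 0, 0, 0, 0.1, 1], [0, 1, 0, 0, 0, 0.1, 1], [0, 1, 0, 0, 0, 0.1, 1], [0, 1, 0, 0, 0, 0.1, 1], [0, 1, 0, 0, 0, 0.1, 1]])

```text
time: 4.1
tool_pos: [444.0, -270.5, 231.3]
orientation: [0.668, -0.668, 0.232, -0.232]
contact_force: [-0.5, 1.5, -0.9]
width: 85.3
```

>>> carry_out(deltas=[[0, 0.5, 0, 0, 0, 0.05, 1], [0, 1, 0, 0, 0, 0.1, 1], [0, 1, 0, 0, 0, 0.1, 1], [0, 1, 0, 0, 0, 0.1, 1], [0, 1, 0, 0, 0, 0.1, 1], [0, 1, 0, 0, 0, 0.1, 1], [0, 1, 0, 0, 0, 0.1, 1], [0, 1, 0, 0, 0, 0.1, 1], [0, 1, 0, 0, 0, 0.1, 1], [0, 1, 0, 0, 0, 0.1, 1]])

```text
time: 5.1
tool_pos: [444.0, -190.5, 231.3]
orientation: [0.684, -0.684, 0.179, -0.179]
contact_force: [-0.6, -1.1, 0.1]
width: 85.5
```

>>> carry_out(deltas=[[0, 0.5, 0, 0, 0, 0.05, 1], [0, 1, 0, 0, 0, 0.1, 1], [0, 1, 0, 0, 0, 0.1, 1], [0, 1, 0, 0, 0, 0.1, 1], [0, 1, 0, 0, 0, 0.1, 1], [0, 1, 0, 0, 0, 0.1, 1], [0, 1, 0, 0, 0, 0.1, 1], [0, 1, 0, 0, 0, 0.1, 1], [0, 1, 0, 0, 0, 0.1, 1], [0, 1, 0, 0, 0, 0.1, 1]])

```text
time: 6.1
tool_pos: [444.0, -110.5, 231.3]
orientation: [0.696, -0.696, 0.124, -0.124]
contact_force: [0.1, 0.5, -0.4]
width: 85.7
```

>>> carry_out(deltas=[[0, 0.5, 0, 0, 0, 0.05, 1], [0, 1, 0, 0, 0, 0.1, 1], [0, 1, 0, 0, 0, 0.1, 1], [0, 1, 0, 0, 0, 0.1, 1], [0, 1, 0, 0, 0, 0.1, 1], [0, 1, 0, 0, 0, 0.1, 1], [0, 1, 0, 0, 0, 0.1, 1], [0, 1, 0, 0, 0, 0.1, 1], [0, 1, 0, 0, 0, 0.1, 1], [0, 1, 0, 0, 0, 0.1, 1]])

```text
time: 7.1
tool_pos: [444.0, -30.5, 231.3]
orientation: [-0.704, 0.704, -0.069, 0.069]
contact_force: [-1.2, -0.1, -0.4]
width: 85.6
```

>>> carry_out(deltas=[[0, 0.5, 0, 0, 0, 0.05, 1], [0, 1, 0, 0, 0, 0.1, 1], [0, 1, 0, 0, 0, 0.1, 1], [0, 1, 0, 0, 0, 0.1, 1], [0, 1, 0, 0, 0, 0.1, 1], [0, 1, 0, 0, 0, 0.1, 1], [0, 1, 0, 0, 0, 0.1, 1], [0, 1, 0, 0, 0, 0.1, 1], [0, 1, 0, 0, 0, 0.1, 1], [0, 1, 0, 0, 0, 0.1, 1]])

```text
time: 8.1
tool_pos: [444.0, 49.5, 231.3]
orientation: [-0.707, 0.707, -0.014, 0.014]
contact_force: [0.3, 0.5, 0.5]
width: 85.2
```

>>> carry_out(deltas=[[0, 0.5, 0, 0, 0, 0.05, 1], [0, 1, 0, 0, 0, 0.1, 1], [0, 1, 0, 0, 0, 0.1, 1], [0, 1, 0, 0, 0, 0.1, 1], [0, 1, 0, 0, 0, 0.1, 1], [0, 1, 0, 0, 0, 0.1, 1], [0, 1, 0, 0, 0, 0.1, 1], [0, 1, 0, 0, 0, 0.1, 1], [0, 1, 0, 0, 0, 0.1, 1], [0, 1, 0, 0, 0, 0.1, 1]])

```text
time: 9.1
tool_pos: [444.1, 129.5, 231.4]
orientation: [-0.706, 0.706, 0.042, -0.041]
contact_force: [-0.8, 0.4, -0.3]
width: 85.6
```

>>> carry_out(deltas=[[0, 0.5, -0.2, 0, 0, 0.06, 1], [0, 1, -0.5, 0, 0, 0.123, 1], [0, 1, -0.9, 0, 0, 0.123, 1], [0, 1, -1, 0, 0, 0.123, 1], [0, 1, -1, 0, 0, 0.123, 1], [0, 1, -1, 0, 0, 0.123, 1], [0, 1, -1, 0, 0, 0.123, 1], [0, 1, -1, 0, 0, 0.123, 1], [0, 1, -1, 0, 0, 0.123, 1], [0, 1, -1, 0, 0, 0.123, 1]])

```text
time: 10.1
tool_pos: [444.3, 209.5, 151.8]
orientation: [-0.699, 0.699, 0.11, -0.109]
contact_force: [-0.4, 0.8, 0.1]
width: 85.3
```

>>> carry_out(deltas=[[0, 0.3, -0.2, 0, 0, 0, 1], [0, 0.444, -0.5, 0, 0, 0, 1], [0, 0.444, -0.8, 0, 0, 0, 1], [0, 0.444, -1, 0, 0, 0, 1], [0, 0.444, -1, 0, 0, 0, 1], [0, 0.444, -1, 0, 0, 0, 1], [0, 0.444, -1, 0, 0, 0, 1], [0, 0.444, -1, 0, 0, 0, 1], [0, 0.444, -1, 0, 0, 0, 1], [0, 0.444, -1, 0, 0, 0, 1]])

```text
time: 11.1
tool_pos: [444.3, 245.1, 71.8]
orientation: [-0.699, 0.699, 0.11, -0.109]
contact_force: [-0.0, -0.3, 0.5]
width: 85.5
```

```bash
python3 - <<'E'
from h import *
c=snap('scene','s1.png');d=snap('top','t1.png')
a=cv2.resize(c['image'][120:240,300:430],None,fx=3.6,fy=3.6);b=cv2.resize(d['image'][200:310,220:330],None,fx=2.9,fy=3.9)
o=np.hstack([a[:428],b[:428]]) if min(a.shape[0],b.shape[0])>=428 else a
cv2.imwrite('pics/c1.png',o[:,:,::-1]);print(get_state()['tool_pos'],get_state()['joint_positions'])
E
```

```text
[444.16496295 245.13406926  71.58321737] [ 0.2241986   0.26333395 -0.86106541  1.95780172  0.23398639  1.02181725
 -0.43238868]
```

View pics/c1.png

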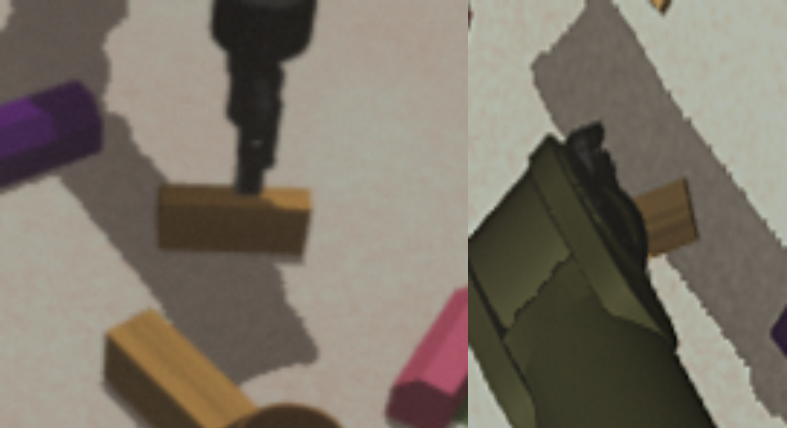

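The fingers straddle the batten centrally (crop (250,190) in the scene view), with the top face in view on both sides. Next I descend and grip.

>>> carry_out(deltas=[[0, 0, -0.2, 0, 0, 0, 1], [0, 0, -0.4, 0, 0, 0, 1], [0, 0, -0.6, 0, 0, 0, 1], [0, 0, -0.75, 0, 0, 0, 1], [0, 0, -0.844, 0, 0, 0, 1], [0, 0, -0.844, 0, 0, 0, 1], [0, 0, -0.844, 0, 0, 0, -1], [0, 0, -0.844, 0, 0, 0, -1], [0, 0, -0.844, 0, 0, 0, -1], [0, 0, -0.844, 0, 0, 0, -1]])

```text
time: 12.2
tool_pos: [445.0, 245.6, 4.8]
orientation: [0.699, -0.698, -0.11, 0.109]
contact_force: [-0.2, 0.2, 3.1]
width: 43.6
```

>>> carry_out(deltas=[[0, 0, 0, 0, 0, 0, -1], [0, 0, 0, 0, 0, 0, -1], [0, 0, 0, 0, 0, 0, -1], [0, 0, 0.1, 0, 0, 0, -1], [0, 0, 0.3, 0, 0, 0, -1], [0, 0, 0.5, 0, 0, 0, -1], [0, 0, 0.7, 0, 0, 0, -1], [0, 0, 1, 0, 0, 0, -1], [0, 0, 1, 0, 0, 0, -1], [0, 0, 1, 0, 0, 0, -1]])

```text
time: 13.2
tool_pos: [444.6, 245.1, 84.7]
orientation: [-0.698, 0.699, 0.11, -0.109]
contact_force: [-0.4, -0.8, -2.3]
width: 43.1
```

```bash
python3 - <<'E'
from h import *
c=snap('scene','s2.png')
a=cv2.resize(c['image'][100:240,300:430],None,fx=4,fy=4)
cv2.imwrite('pics/c2.png',a[:,:,::-1]);print(get_state()['tool_pos'],get_state()['contact_force'],get_state()['joint_positions'])
E
```

```text
[443.93208607 244.72725794  83.81475313] [-0.69013503 -0.14451796 -3.57463019] [ 0.23747089  0.24486774 -0.87144199  1.94764609  0.21698075  1.04490408
 -0.41871042]
```

View pics/c2.png

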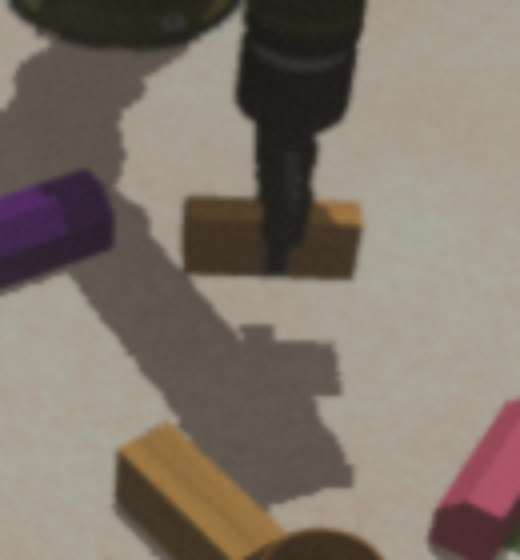

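>>> carry_out(deltas=[[0.1, -0.3, 0.2, 0, 0, -0.02, -1], [0.28, -0.7, 0.35, 0, 0, -0.056, -1], [0.28, -1, 0.35, 0, 0, -0.056, -1], [0.28, -1, 0.35, 0, 0, -0.056, -1], [0.28, -1, 0.35, 0, 0, -0.056, -1], [0.28, -1, 0.35, 0, 0, -0.056, -1], [0.28, -1, 0.35, 0, 0, -0.056, -1], [0.28, -1, 0.35, 0, 0, -0.056, -1], [0.28, -1, 0.35, 0, 0, -0.056, -1], [0.28, -1, 0.35, 0, 0, -0.056, -1]])

```text
time: 14.25
tool_pos: [466.3, 165.5, 111.8]
orientation: [0.703, -0.703, -0.079, 0.079]
contact_force: [0.0, 0.4, -1.6]
width: 42.9
```

>>> carry_out(deltas=[[0.1, -0.3, 0, 0, 0, -0.02, -1], [0.28, -0.7, 0, 0, 0, -0.056, -1], [0.28, -1, 0, 0, 0, -0.056, -1], [0.28, -1, 0, 0, 0, -0.056, -1], [0.28, -1, 0, 0, 0, -0.056, -1], [0.28, -1, 0, 0, 0, -0.056, -1], [0.28, -1, 0, 0, 0, -0.056, -1], [0.28, -1, 0, 0, 0, -0.056, -1], [0.28, -1, 0, 0, 0, -0.056, -1], [0.28, -1, 0, 0, 0, -0.056, -1]])

```text
time: 15.25
tool_pos: [488.8, 85.5, 111.8]
orientation: [-0.705, 0.705, 0.048, -0.048]
contact_force: [0.4, 0.4, -1.7]
width: 43.1
```

>>> carry_out(deltas=[[0.1, -0.3, 0, 0, 0, -0.02, -1], [0.28, -0.7, 0, 0, 0, -0.056, -1], [0.28, -1, 0, 0, 0, -0.056, -1], [0.28, -1, 0, 0, 0, -0.056, -1], [0.28, -1, 0, 0, 0, -0.056, -1], [0.28, -1, 0, 0, 0, -0.056, -1], [0.28, -1, 0, 0, 0, -0.056, -1], [0.28, -1, 0, 0, 0, -0.056, -1], [0.28, -1, 0, 0, 0, -0.056, -1], [0.28, -1, 0, 0, 0, -0.056, -1]])

```text
time: 16.25
tool_pos: [511.2, 5.5, 111.8]
orientation: [-0.707, 0.707, 0.017, -0.017]
contact_force: [0.1, 0.3, -1.3]
width: 43.1
```

>>> carry_out(deltas=[[0.1, -0.3, 0, 0, 0, -0.02, -1], [0.28, -0.7, 0, 0, 0, -0.056, -1], [0.28, -1, 0, 0, 0, -0.056, -1], [0.28, -1, 0, 0, 0, -0.056, -1], [0.28, -1, 0, 0, 0, -0.056, -1], [0.28, -1, 0, 0, 0, -0.056, -1], [0.28, -1, 0, 0, 0, -0.056, -1], [0.28, -1, 0, 0, 0, -0.056, -1], [0.28, -1, 0, 0, 0, -0.056, -1], [0.28, -1, 0, 0, 0, -0.056, -1]])

```text
time: 17.25
tool_pos: [533.6, -74.6, 111.8]
orientation: [-0.707, 0.707, -0.014, 0.014]
contact_force: [-0.9, -0.5, -1.8]
width: 43.5
```

>>> carry_out(deltas=[[0.1, -0.3, 0, 0, 0, -0.02, -1], [0.28, -0.7, 0, 0, 0, -0.055, -1], [0.28, -1, 0, 0, 0, -0.055, -1], [0.28, -1, 0, 0, 0, -0.055, -1], [0.28, -1, 0, 0, 0, -0.055, -1], [0.28, -1, 0, 0, 0, -0.055, -1], [0.28, -1, 0, 0, 0, -0.055, -1], [0.28, -1, 0, 0, 0, -0.055, -1], [0.28, -1, 0, 0, 0, -0.055, -1], [0.28, -1, 0, 0, 0, -0.055, -1]])

```text
time: 18.25
tool_pos: [556.0, -154.6, 111.9]
orientation: [-0.706, 0.706, -0.045, 0.045]
contact_force: [0.6, 0.5, -1.0]
width: 43.2
```

>>> carry_out(deltas=[[0, -0.3, 0, 0, 0, 0, -1], [0, -0.7, 0, 0, 0, 0, -1], [0, -0.93, 0, 0, 0, 0, -1], [0, -0.93, 0, 0, 0, 0, -1], [0, -0.93, 0, 0, 0, 0, -1], [0, -0.93, 0, 0, 0, 0, -1], [0, -0.93, 0, 0, 0, 0, -1], [0, -0.93, 0, 0, 0, 0, -1], [0, -0.93, 0, 0, 0, 0, -1], [0, -0.93, 0, 0, 0, 0, -1]])

```text
time: 19.25
tool_pos: [556.1, -229.0, 111.9]
orientation: [-0.706, 0.706, -0.045, 0.045]
contact_force: [-0.3, -0.2, -2.0]
width: 43.3
```

```bash
python3 - <<'E'
from h import *
c=snap('scene','s3.png');d=snap('top','t3.png')
a=cv2.resize(c['image'][100:220,130:290],None,fx=2.5,fy=2.5);b=cv2.resize(d['image'][150:270,360:520],None,fx=2.5,fy=2.5)
cv2.imwrite('pics/c3.png',np.hstack([a,b])[:,:,::-1])
s=get_state();print(s['tool_pos'],s['width'],s['joint_positions'])
E
```

```text
[ 556.02078673 -229.18537661  111.84309398] 43.30760933235636 [ 0.77607261  0.34917752 -0.51627267  1.70436537  0.18723882  1.13724448
  0.07936696]
```

View pics/c3.png

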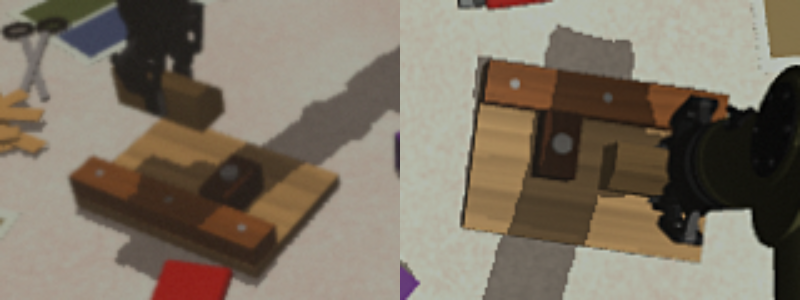

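>>> carry_out(deltas=[[0, 0, -0.2, 0, 0, 0, -1], [0, 0, -0.4, 0, 0, 0, -1], [0, 0, -0.6, 0, 0, 0, -1], [0, 0, -0.8, 0, 0, 0, -1], [0, 0, -0.9, 0, 0, 0, -1], [0, 0, -0.9, 0, 0, 0, -1], [0, 0, -0.95, 0, 0, 0, -1], [0, 0, -1, 0, 0, 0, -1], [0, 0, -1, 0, 0, 0, -1], [0, 0, -1, 0, 0, 0, -1]])

```text
time: 20.35
tool_pos: [556.2, -229.4, 32.2]
orientation: [-0.706, 0.706, -0.045, 0.045]
contact_force: [1.0, 0.0, -1.6]
width: 43.2
```

```bash
python3 - <<'E'
from h import *
c=snap('scene','s4.png');d=snap('top','t4.png')
a=cv2.resize(c['image'][100:220,130:290],None,fx=2.5,fy=2.5);b=cv2.resize(d['image'][150:270,360:520],None,fx=2.5,fy=2.5)
cv2.imwrite('pics/c4.png',np.hstack([a,b])[:,:,::-1])
E
```

```text
(no output)
```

View pics/c4.png

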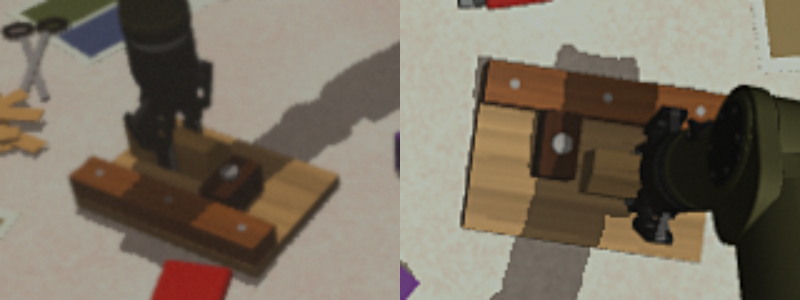

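>>> carry_out(deltas=[[0, 0, -0.04, 0, 0, 0, -1], [0, 0, -0.07, 0, 0, 0, -1], [0, 0, -0.1, 0, 0, 0, -1], [0, 0, -0.11, 0, 0, 0, -1], [0, 0, -0.12, 0, 0, 0, -1], [0.005, 0.04, -0.12, 0, 0, 0, -1], [0.01, 0.07, -0.12, 0, 0, 0, -1], [0.013, 0.1, -0.12, 0, 0, 0, -1], [0.013, 0.1, -0.12, 0, 0, 0, -1], [0.013, 0.1, -0.12, 0, 0, 0, -1]])

```text
time: 21.45
tool_pos: [557.8, -221.2, 22.8]
orientation: [-0.706, 0.706, -0.044, 0.045]
contact_force: [0.1, -1.3, 2.9]
width: 43.6
```

```bash
python3 - <<'E'
from h import *
d=snap('top','t5.png')
b=cv2.resize(d['image'][160:260,380:480],None,fx=5.5,fy=5.5,interpolation=cv2.INTER_CUBIC)
cv2.imwrite('pics/c5.png',b[:,:,::-1])
E
```

```text
(no output)
```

View pics/c5.png

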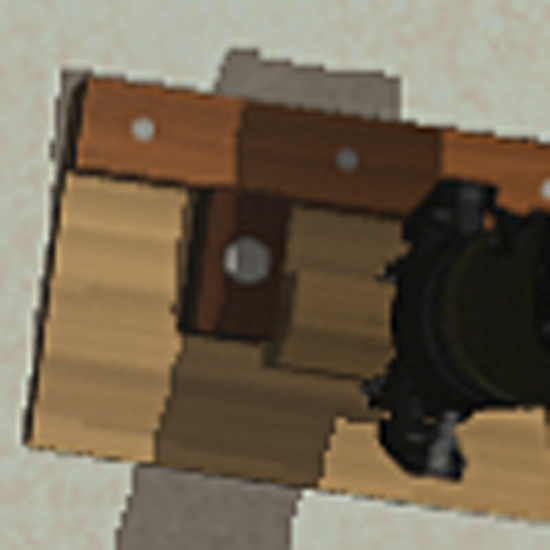

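>>> carry_out(deltas=[[0.002, 0.012, 0, 0, 0, 0, -1], [0.003, 0.025, 0, 0, 0, 0, -1], [0.004, 0.03, 0, 0, 0, 0, -1], [0.005, 0.04, 0, 0, 0, 0, -1], [0.005, 0.04, 0, 0, 0, 0, -1], [0.005, 0.04, 0, 0, 0, 0, -1], [0.005, 0.04, 0, 0, 0, 0, -1], [0.005, 0.04, 0, 0, 0, 0, -1], [0.005, 0.04, 0, 0, 0, 0, -1], [0.005, 0.04, 0, 0, 0, 0, -1]])

```text
time: 22.5
tool_pos: [557.7, -219.2, 22.8]
orientation: [-0.705, 0.706, -0.045, 0.046]
contact_force: [-0.5, -4.6, 5.4]
width: 43.5
```

>>> carry_out(deltas=[[0.001, 0.01, 0, 0, 0, 0, -1], [0.003, 0.02, 0, 0, 0, 0, -1], [0.003, 0.025, 0, 0, 0, 0, -1], [0.003, 0.025, 0, 0, 0, 0, -1], [0.003, 0.025, 0, 0, 0, 0, -1], [0.003, 0.025, 0, 0, 0, 0, -1], [0.003, 0.025, 0, 0, 0, 0, -1], [0.003, 0.025, 0, 0, 0, 0, -1], [0.003, 0.025, 0, 0, 0, 0, -1], [0.003, 0.025, 0, 0, 0, 0, -1]])

```text
time: 23.5
tool_pos: [557.8, -217.8, 22.8]
orientation: [-0.705, 0.706, -0.045, 0.046]
contact_force: [0.2, -4.8, 5.4]
width: 42.9
```

>>> carry_out(deltas=[[0.001, 0.01, 0, 0, 0, 0, -1], [0.003, 0.02, 0, 0, 0, 0, -1], [0.004, 0.03, 0, 0, 0, 0, -1], [0.005, 0.04, 0, 0, 0, 0, -1], [0.006, 0.05, 0, 0, 0, 0, -1], [0.006, 0.05, 0, 0, 0, 0, -1], [0.006, 0.05, 0, 0, 0, 0, -1], [0.006, 0.05, 0, 0, 0, 0, -1], [0.006, 0.05, 0, 0, 0, 0, -1], [0.006, 0.05, 0, 0, 0, 0, -1]])

```text
time: 24.5
tool_pos: [557.7, -217.8, 22.9]
orientation: [-0.703, 0.708, -0.046, 0.047]
contact_force: [-0.1, -11.6, 4.1]
width: 43.3
```

```bash
python3 - <<'E'
from h import *
d=snap('top','t6.png')
b=cv2.resize(d['image'][160:260,380:480],None,fx=5.5,fy=5.5,interpolation=cv2.INTER_CUBIC)
cv2.imwrite('pics/c6.png',b[:,:,::-1])
E
```

```text
(no output)
```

View pics/c6.png

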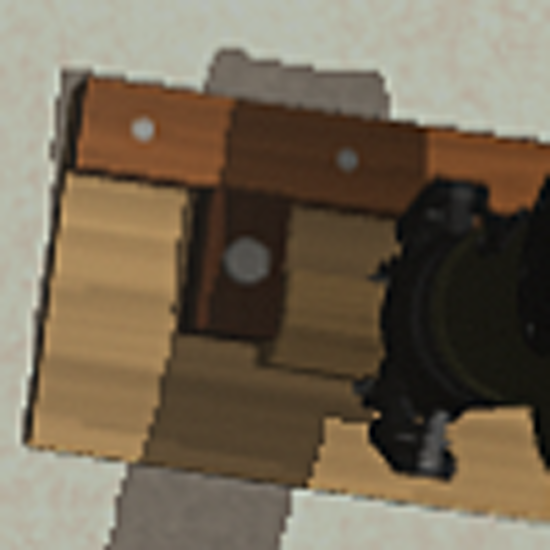

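The batten end is against the stop: the y force is −11.6 N and it no longer moves. I'll ease off, release, lift, and move to the front side.

>>> carry_out(deltas=[[-0.004, -0.03, 0, 0, 0, 0, -1], [-0.004, -0.035, 0, 0, 0, 0, -1], [-0.004, -0.035, 0, 0, 0, 0, 0.4], [-0.004, -0.035, 0, 0, 0, 0, 0.4], [-0.004, -0.035, 0, 0, 0, 0, 0.4], [-0.004, -0.035, 0, 0, 0, 0, 0.4], [-0.004, -0.035, 0.1, 0, 0, 0, 0.4], [-0.004, -0.035, 0.3, 0, 0, 0, 0.4], [-0.004, -0.035, 0.6, 0, 0, 0, 0.4], [-0.004, -0.035, 0.9, 0, 0, 0, 0.4]])

```text
time: 25.55
tool_pos: [558.1, -214.7, 96.3]
orientation: [-0.706, 0.706, -0.045, 0.045]
contact_force: [0.0, 0.1, 0.4]
width: 59.7
```

```bash
python3 - <<'E'
from h import *
print(get_state()['tool_pos'],get_state()['width'])
c=snap('scene','s7.png');d=snap('top','t7.png')
a=cv2.resize(c['image'][100:220,130:290],None,fx=2.5,fy=2.5);b=cv2.resize(d['image'][150:270,360:520],None,fx=2.5,fy=2.5)
cv2.imwrite('pics/c7.png',np.hstack([a,b])[:,:,::-1])
E
```

```text
[ 558.13843767 -214.67881755   96.29016736] 59.71443868318852
```

View pics/c7.png

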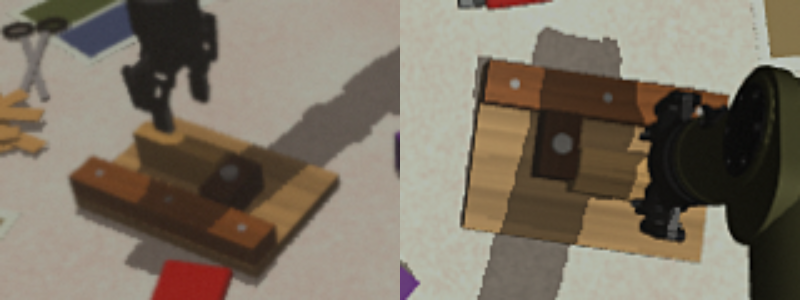

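>>> carry_out(deltas=[[-0.2, 0, 0, 0, 0, 0, -1], [-0.45, 0, 0, 0, 0, 0, -1], [-0.62, 0.01, 0, 0, 0, 0, -1], [-0.62, 0.01, 0, 0, 0, 0, -1], [-0.62, 0.01, -0.2, 0, 0, 0, -1], [-0.62, 0.01, -0.4, 0, 0, 0, -1], [-0.62, 0.01, -0.6, 0, 0, 0, -1], [-0.62, 0.01, -0.75, 0, 0, 0, -1], [-0.62, 0.01, -0.84, 0, 0, 0, -1], [-0.62, 0.01, -0.84, 0, 0, 0, -1]])

```text
time: 26.65
tool_pos: [507.5, -213.5, 25.6]
orientation: [0.706, -0.705, 0.046, -0.044]
contact_force: [-0.4, -0.7, 1.1]
width: 0.3
```

>>> carry_out(deltas=[[0.03, -0.003, 0, 0, 0, 0, -1], [0.06, -0.007, 0, 0, 0, 0, -1], [0.1, -0.013, 0, 0, 0, 0, -1], [0.15, -0.02, 0, 0, 0, 0, -1], [0.2, -0.026, 0, 0, 0, 0, -1], [0.25, -0.032, 0, 0, 0, 0, -1], [0.3, -0.038, 0, 0, 0, 0, -1], [0.35, -0.044, 0, 0, 0, 0, -1], [0.4, -0.05, 0, 0, 0, 0, -1], [0.4, -0.05, 0, 0, 0, 0, -1]])

```text
time: 27.65
tool_pos: [541.1, -218.2, 27.0]
orientation: [-0.706, 0.706, -0.045, 0.045]
contact_force: [-0.3, -0.6, -0.1]
width: -0.2
```

```bash
python3 - <<'E'
from h import *
print(get_state()['tool_pos'],get_state()['width'])
c=snap('scene','s8.png');d=snap('top','t8.png')
a=cv2.resize(c['image'][100:220,130:290],None,fx=2.5,fy=2.5);b=cv2.resize(d['image'][150:270,360:520],None,fx=2.5,fy=2.5)
cv2.imwrite('pics/c8.png',np.hstack([a,b])[:,:,::-1])
E
```

```text
[ 541.05335941 -218.1717229    26.96752888] -0.22477339563068516
```

View pics/c8.png

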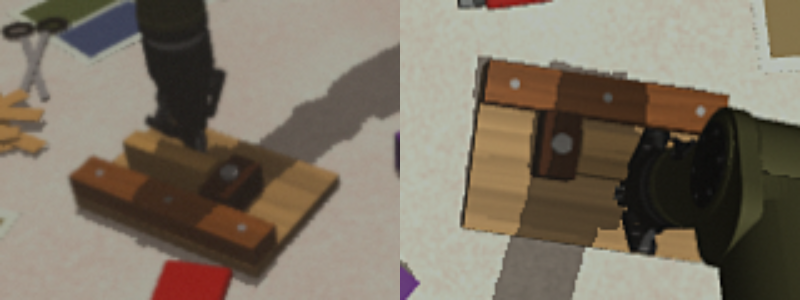

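>>> carry_out(deltas=[[0.03, -0.004, 0, 0, 0, 0, -1], [0.06, -0.008, 0, 0, 0, 0, -1], [0.09, -0.012, 0, 0, 0, 0, -1], [0.12, -0.015, 0, 0, 0, 0, -1], [0.14, -0.018, 0, 0, 0, 0, -1], [0.16, -0.02, 0, 0, 0, 0, -1], [0.18, -0.023, 0, 0, 0, 0, -1], [0.2, -0.025, 0, 0, 0, 0, -1], [0.2, -0.025, 0, 0, 0, 0, -1], [0.2, -0.025, 0, 0, 0, 0, -1]])

```text
time: 28.75
tool_pos: [556.6, -220.1, 27.1]
orientation: [-0.706, 0.706, -0.045, 0.045]
contact_force: [-0.7, 0.4, -0.3]
width: -0.4
```

>>> carry_out(deltas=[[0.01, -0.001, 0, 0, 0, 0, -1], [0.02, -0.003, 0, 0, 0, 0, -1], [0.03, -0.004, 0, 0, 0, 0, -1], [0.04, -0.005, 0, 0, 0, 0, -1], [0.05, -0.006, 0, 0, 0, 0, -1], [0.05, -0.006, 0, 0, 0, 0, -1], [0.05, -0.006, 0, 0, 0, 0, -1], [0.05, -0.006, 0, 0, 0, 0, -1], [0.05, -0.006, 0, 0, 0, 0, -1], [0.05, -0.006, 0, 0, 0, 0, -1]])

```text
time: 29.75
tool_pos: [558.4, -220.5, 27.1]
orientation: [-0.706, 0.706, -0.047, 0.044]
contact_force: [-7.9, 0.3, 6.9]
width: 0.2
```

```bash
python3 - <<'E'
from h import *
print(get_state()['tool_pos'],get_state()['contact_force'])
c=snap('scene','s9.png');d=snap('top','t9.png')
a=cv2.resize(c['image'][100:220,130:290],None,fx=2.5,fy=2.5);b=cv2.resize(d['image'][150:270,360:520],None,fx=2.5,fy=2.5)
cv2.imwrite('pics/c9.png',np.hstack([a,b])[:,:,::-1])
E
```

```text
[ 558.4118919  -220.49073993   27.05210569] [-7.88350845  0.30249362  6.91085374]
```

View pics/c9.png

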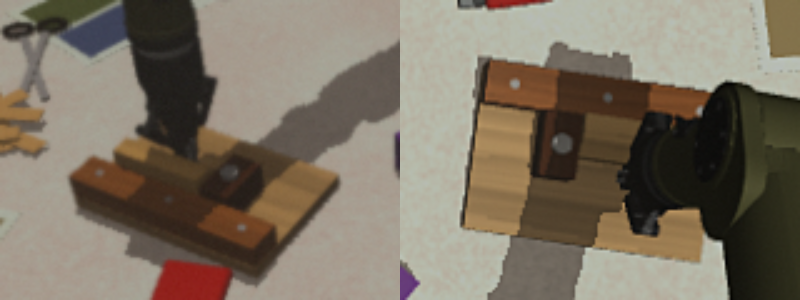

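```bash
python3 - <<'E'
from h import *
c=load('s9.png')['im'];d=load('t9.png')['im']
a=cv2.resize(c[140:215,160:260],None,fx=4,fy=6,interpolation=cv2.INTER_CUBIC);b=cv2.resize(d[175:250,400:465],None,fx=6,fy=6,interpolation=cv2.INTER_CUBIC)
cv2.imwrite('pics/c10.png',np.hstack([a,b])[:,:,::-1])
E
```

```text
(no output)
```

View pics/c10.png

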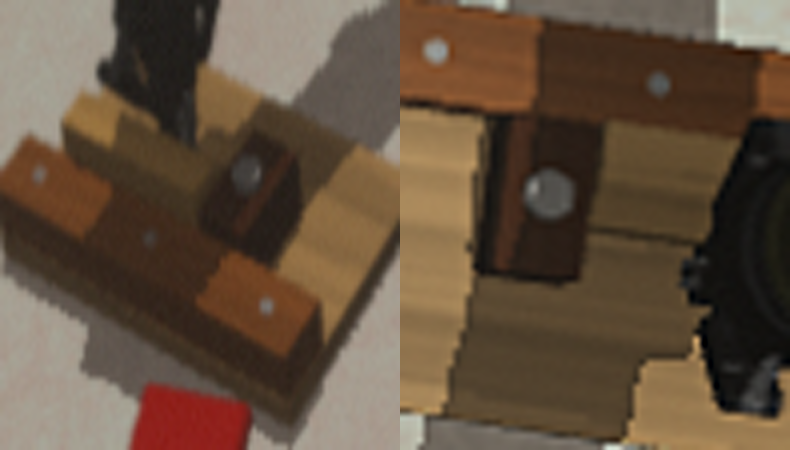

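```bash
cat >> h.py <<'E'
def edge(p0,p1,ch,half=3,trim=.08,n_=25):
    p0,p1=np.array(p0,float),np.array(p1,float);d=p1-p0;n=np.array([-d[1],d[0]])/np.linalg.norm(d);out=[]
    for a in np.linspace(trim,1-trim,n_):
        s=np.arange(-half,half+.1,.25);pts=(p0+a*d+s[:,None]*n).astype(np.float32)
        v=cv2.remap(ch.astype(np.float32),pts[:,0].reshape(1,-1),pts[:,1].reshape(1,-1),cv2.INTER_LINEAR)[0]
        out.append(pts[abs(np.gradient(v)).argmax()])
    out=np.array(out); l=cv2.fitLine(out,cv2.DIST_HUBER,0,.01,.01).ravel(); r=np.abs((out-l[2:])@[-l[1],l[0]]); return out[r<.8]
def bd(P): # board-frame coords, yaw -7.3
    a=np.radians(-7.3); x=np.array([np.cos(a),np.sin(a)]); y=np.array([-x[1],x[0]]); P=np.atleast_2d(P)[:,:2]; return np.c_[P@x,P@y]
E
python3 - <<'E'
from h import *
np.set_printoptions(precision=1,suppress=True)
t=load('t9.png');G=cv2.GaussianBlur(t['im'],(3,3),0).astype(float).mean(2)
C=lambda x,y:(400+(x-400)/6-.4,175+y/6-.4)
def r(n,a,b,z):
    o=edge(C(*a),C(*b),G); B=bd(onz(t,o,z)); p=np.polyfit(B[:,1],B[:,0],1); print(n,len(o),B.mean(0),'slope deg',np.degrees(np.arctan(p[0])))
r('batten front@50',(592,230),(690,244),50)
r('batten back@68',(610,120),(735,137),68)
s=load('s9.png');
S=lambda x,y:(160+x/4-.4,140+y/6-.4)
print('scene back-top',bd(onz(s,[S(65,123),S(190,205)],68)))
print('scene -y end top', bd(onz(s,[S(65,123),S(82,90)],68)))
print('scene fence work edge', bd(onz(s,[S(30,140),S(320,300)],48)))
E
```

```text
batten front@50 24 [ 590.  -110.8] slope deg -0.17492290436330296
batten back@68 25 [ 637.7 -114.2] slope deg 0.1332059965075091
scene back-top [[ 640.  -202.5]
 [ 646.5  -85.2]]
scene -y end top [[ 640.  -202.5]
 [ 614.1 -207.8]]
scene fence work edge [[ 645.1 -236.4]
 [ 641.3   17.7]]
```

Contact at the fence: −7.9 N and stalled, with the back edge on the fence line in the top view and the end at the stop. Now I retreat, rise and tilt the tool 45° for the diagonal push.

>>> carry_out(deltas=[[-0.15, 0.01, 0, 0, 0, 0, -1], [-0.3, 0.03, 0, 0, 0, 0, -1], [-0.3, 0.04, 0.3, 0, 0, 0, -1], [-0.3, 0.05, 0.6, -0.01, -0.09, 0, -1], [-0.25, 0.05, 0.8, -0.02, -0.18, 0, -1], [-0.2, 0.05, 0.8, -0.035, -0.27, 0, -1], [-0.15, 0.05, 0.8, -0.046, -0.36, 0, -1], [-0.12, 0.05, 0.8, -0.057, -0.45, 0, -1], [-0.12, 0.05, 0.8, -0.063, -0.496, 0, -1], [-0.12, 0.05, 0.8, -0.063, -0.496, 0, -1]])

```text
time: 30.85
tool_pos: [556.3, -201.0, 92.6]
orientation: [0.663, -0.663, -0.208, -0.278]
contact_force: [1.5, 0.7, 0.2]
width: -0.1
```

```bash
python3 - <<'E'
from h import *
from scipy.spatial.transform import Rotation as R
np.set_printoptions(precision=3,suppress=True)
s=get_state();q=s['orientation'];print(s['tool_pos'],R.from_quat([q[1],q[2],q[3],q[0]]).as_matrix(),s['joint_positions'],bd([s['tool_pos']]),s['contact_force'])
c=snap('scene','s11.png');d=snap('top','t11.png')
a=cv2.resize(c['image'][100:220,130:290],None,fx=2.5,fy=2.5);b=cv2.resize(d['image'][150:270,360:520],None,fx=2.5,fy=2.5)
cv2.imwrite('pics/c11.png',np.hstack([a,b])[:,:,::-1])
E
```

```text
[ 556.319 -200.972   92.553] [[ 0.759  0.645  0.093]
 [-0.093 -0.034  0.995]
 [ 0.645 -0.763  0.034]] [ 1.114  0.023 -0.653  2.302 -1.002  0.297  1.256] [[ 577.346 -128.655]] [1.525 0.711 0.155]
```

View pics/c11.png

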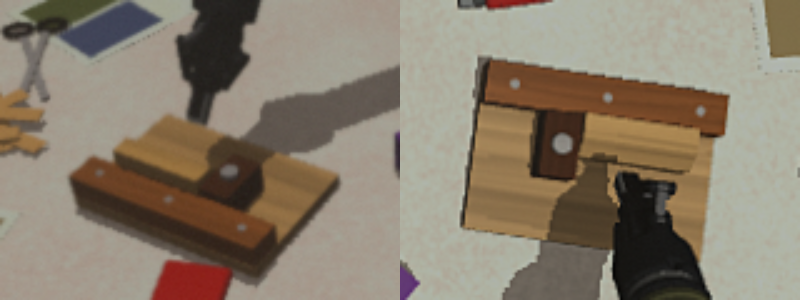

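>>> carry_out(deltas=[[0, 0, 0, 0, 0, 0, -1], [0, 0, 0, 0, 0, 0, -1], [0, 0, 0, 0, 0, 0, -1], [0, 0, 0, 0, 0, 0, -1], [0, 0, 0, 0, 0, 0, -1], [0, 0, 0, 0, 0, 0, -1], [0, 0, 0, 0, 0, 0, -1], [0, 0, 0, 0, 0, 0, -1], [0, 0, 0, 0, 0, 0, -1], [0, 0, 0, 0, 0, 0, -1]])

```text
time: 31.95
tool_pos: [557.6, -200.4, 92.9]
orientation: [0.664, -0.662, -0.208, -0.277]
contact_force: [0.8, -0.1, 0.5]
width: -0.4
```

```bash
python3 - <<'E'
from h import *
from scipy.spatial.transform import Rotation as R
np.set_printoptions(precision=3,suppress=True)
s=get_state();q=s['orientation'];print(s['tool_pos'],R.from_quat([q[1],q[2],q[3],q[0]]).as_matrix(),s['joint_positions'],bd([s['tool_pos']]),s['contact_force'])
c=snap('scene','s12.png');d=snap('top','t12.png')
a=cv2.resize(c['image'][135:215,150:270],None,fx=4,fy=6,interpolation=cv2.INTER_CUBIC);b=cv2.resize(d['image'][170:250,430:480],None,fx=6,fy=6,interpolation=cv2.INTER_CUBIC)
cv2.imwrite('pics/c12.png',np.hstack([a,b])[:,:,::-1])
E
```

```text
[ 557.614 -200.442   92.871] [[ 0.759  0.644  0.091]
 [-0.093 -0.031  0.995]
 [ 0.644 -0.764  0.036]] [ 1.112  0.025 -0.652  2.299 -0.992  0.299  1.247] [[ 578.563 -127.964]] [ 0.757 -0.087  0.545]
```

View pics/c12.png

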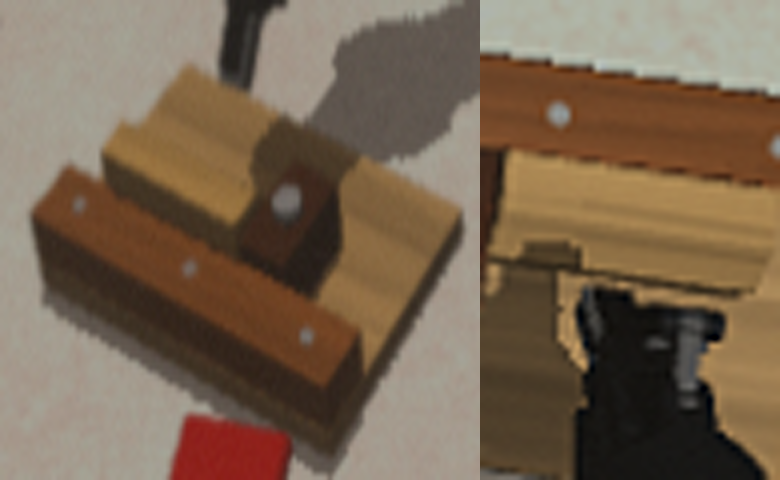

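The arm stalled at about 40° tilt and 17 mm off in y, at its joint limits. A 35° tilt closer to the batten should be reachable.

>>> carry_out(deltas=[[0, 0, 0, 0.005, 0.04, 0, -1], [0, 0, 0, 0.01, 0.08, 0, -1], [0, 0, 0, 0.014, 0.11, 0, -1], [0.05, 0, 0, 0.014, 0.11, 0, -1], [0.1, -0.01, -0.05, 0.014, 0.11, 0, -1], [0.1, -0.01, -0.05, 0.014, 0.11, 0, -1], [0.1, -0.01, -0.05, 0.014, 0.11, 0, -1], [0.1, -0.01, -0.05, 0.014, 0.11, 0, -1], [0.1, -0.01, -0.05, 0.014, 0.11, 0, -1], [0.1, -0.01, -0.05, 0.014, 0.11, 0, -1]])

```text
time: 33.05
tool_pos: [565.4, -201.4, 88.9]
orientation: [0.687, -0.676, -0.147, -0.222]
contact_force: [-0.2, -0.8, -0.6]
width: -0.4
```

```bash
python3 - <<'E'
from h import *
from scipy.spatial.transform import Rotation as R
np.set_printoptions(precision=3,suppress=True)
s=get_state();q=s['orientation'];print(s['tool_pos'],R.from_quat([q[1],q[2],q[3],q[0]]).as_matrix(),s['joint_positions'],bd([s['tool_pos']]),s['contact_force'])
t=load('t12.png');g=cv2.GaussianBlur(t['im'],(3,3),0).astype(float);G=g.mean(2);Sx=g.max(2)-g.min(2)
C=lambda x,y:(430+(x-480)/6-.4,170+y/6-.4)
def r(n,a,b,z,ch=G):
    o=edge(C(*a),C(*b),ch); B=bd(onz(t,o,z)); p=np.polyfit(B[:,1],B[:,0],1); print(n,len(o),B.mean(0),'slope deg',np.degrees(np.arctan(p[0])))
r('front@50',(500,258),(740,293),50)
r('back@68',(515,150),(770,185),68)
r('fence top far@48',(490,52),(775,93),48,Sx)
r('batten +y end@68',(508,160),(498,240),68)
r('batten -y end@68',(775,195),(765,245),68)
E
```

```text
[ 565.45  -201.37    88.885] [[ 0.858  0.503  0.098]
 [-0.106 -0.013  0.994]
 [ 0.502 -0.864  0.042]] [ 1.008  0.09  -0.61   2.158 -0.334  0.437  0.573] [[ 586.454 -127.889]] [-0.222 -0.75  -0.552]
front@50 10 [ 589.238 -146.426] slope deg 5.9989294135360085
back@68 25 [ 637.478 -144.914] slope deg 0.32366339306323916
fence top far@48 25 [ 681.833 -141.577] slope deg -0.12878815681363404
batten +y end@68 25 [615.849 -85.289] slope deg -71.50377143219616
batten -y end@68 25 [ 624.557 -205.814] slope deg -76.96019067667761
```

>>> carry_out(deltas=[[0, -0.1, 0, 0, 0, 0, -1], [0, -0.22, 0, -0.02, -0.03, 0, -1], [0.02, -0.22, 0, -0.048, -0.06, 0, -1], [0.04, -0.22, 0, -0.048, -0.083, 0, -1], [0.04, -0.22, -0.1, -0.048, -0.083, 0, -1], [0.04, -0.22, -0.21, -0.048, -0.083, 0, -1], [0.04, -0.22, -0.21, -0.048, -0.083, 0, -1], [0.04, -0.22, -0.21, -0.048, -0.083, 0, -1], [0.04, -0.22, -0.21, -0.048, -0.083, 0, -1], [0.04, -0.22, -0.21, -0.048, -0.083, 0, -1]])

```text
time: 34.05
tool_pos: [569.3, -218.9, 72.5]
orientation: [-0.65, 0.686, 0.2, 0.26]
contact_force: [-0.1, 0.3, 0.1]
width: -0.3
```

```bash
python3 - <<'E'
from h import *
from scipy.spatial.transform import Rotation as R
np.set_printoptions(precision=3,suppress=True)
s=get_state();q=s['orientation'];print(s['tool_pos'],R.from_quat([q[1],q[2],q[3],q[0]]).as_matrix(),s['joint_positions'],bd([s['tool_pos']]),s['contact_force'])
c=snap('scene','s13.png');d=snap('top','t13.png')
a=cv2.resize(c['image'][135:215,150:270],None,fx=4,fy=6,interpolation=cv2.INTER_CUBIC);b=cv2.resize(d['image'][170:250,430:480],None,fx=6,fy=6,interpolation=cv2.INTER_CUBIC)
cv2.imwrite('pics/c13.png',np.hstack([a,b])[:,:,::-1])
E
```

```text
[ 569.279 -218.897   72.505] [[ 0.785  0.612  0.096]
 [-0.063 -0.075  0.995]
 [ 0.616 -0.788 -0.021]] [ 1.119  0.112 -0.697  2.258 -0.669  0.206  0.977] [[ 592.478 -144.788]] [-0.09   0.29   0.108]
```

View pics/c13.png

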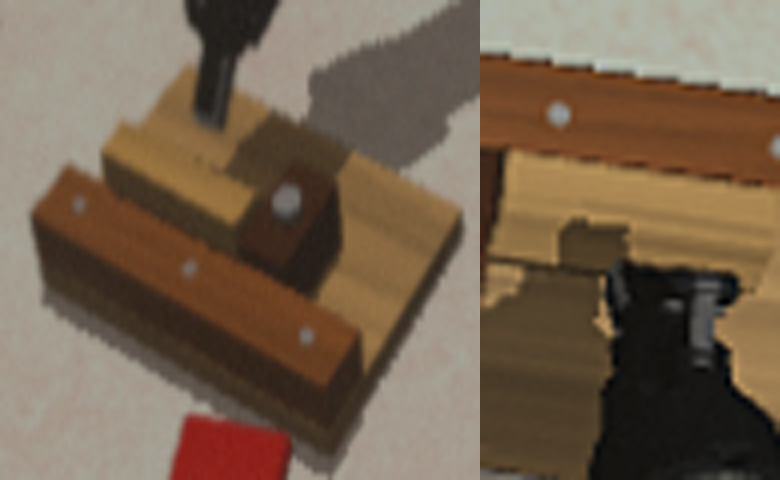

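>>> carry_out(deltas=[[0.03, -0.004, -0.03, 0, 0, 0, -1], [0.06, -0.008, -0.06, 0, 0, 0, -1], [0.08, -0.01, -0.08, 0, 0, 0, -1], [0.1, -0.013, -0.1, 0, 0, 0, -1], [0.11, -0.014, -0.11, 0, 0, 0, -1], [0.12, -0.015, -0.12, 0, 0, 0, -1], [0.13, -0.017, -0.13, 0, 0, 0, -1], [0.14, -0.018, -0.14, 0, 0, 0, -1], [0.14, -0.018, -0.14, 0, 0, 0, -1], [0.14, -0.018, -0.14, 0, 0, 0, -1]])

```text
time: 35.15
tool_pos: [580.1, -220.3, 60.9]
orientation: [-0.65, 0.686, 0.2, 0.26]
contact_force: [0.2, -0.1, 0.9]
width: -0.2
```

>>> carry_out(deltas=[[0.01, -0.001, -0.01, 0, 0, 0, -1], [0.02, -0.003, -0.02, 0, 0, 0, -1], [0.03, -0.004, -0.03, 0, 0, 0, -1], [0.04, -0.005, -0.04, 0, 0, 0, -1], [0.05, -0.006, -0.05, 0, 0, 0, -1], [0.05, -0.006, -0.05, 0, 0, 0, -1], [0.05, -0.006, -0.05, 0, 0, 0, -1], [0.05, -0.006, -0.05, 0, 0, 0, -1], [0.05, -0.006, -0.05, 0, 0, 0, -1], [0.05, -0.006, -0.05, 0, 0, 0, -1]])

```text
time: 36.15
tool_pos: [582.0, -220.7, 59.3]
orientation: [-0.65, 0.687, 0.2, 0.258]
contact_force: [-64.0, 16.1, 70.3]
width: 0.3
```

Contact came in stiffer than expected (about 96 N), so I'm easing off straight away.

>>> carry_out(deltas=[[-0.006, 0.001, 0.006, 0, 0, 0, -1], [-0.012, 0.002, 0.012, 0, 0, 0, -1], [-0.018, 0.003, 0.018, 0, 0, 0, -1], [-0.018, 0.004, 0.018, 0, 0, 0, -1], [-0.018, 0.004, 0.018, 0, 0, 0, -1], [-0.018, 0.004, 0.018, 0, 0, 0, -1], [-0.018, 0.004, 0.018, 0, 0, 0, -1], [-0.018, 0.004, 0.018, 0, 0, 0, -1], [-0.018, 0.004, 0.018, 0, 0, 0, -1], [-0.018, 0.004, 0.018, 0, 0, 0, -1]])

```text
time: 37.15
tool_pos: [581.7, -220.6, 59.6]
orientation: [-0.65, 0.686, 0.2, 0.259]
contact_force: [-30.6, 7.7, 32.9]
width: -0.1
```

```bash
cat > m.py <<'E'
from h import *
import sys
np.set_printoptions(precision=2,suppress=True)
k=sys.argv[1]
s=get_state();print(s['tool_pos'],s['contact_force'],s['joint_positions'],bd([s['tool_pos']]),bd([s['contact_force']]))
c=snap('scene','s%s.png'%k);d=snap('top','t%s.png'%k)
a=cv2.resize(c['image'][135:215,150:270],None,fx=4,fy=6,interpolation=cv2.INTER_CUBIC);b=cv2.resize(d['image'][170:250,430:480],None,fx=6,fy=6,interpolation=cv2.INTER_CUBIC)
cv2.imwrite('pics/c%s.png'%k,np.hstack([a,b])[:,:,::-1])
for f in ('t12.png','t%s.png'%k):
    t=load(f);g=cv2.GaussianBlur(t['im'],(3,3),0).astype(float);G=g.mean(2)
    C=lambda x,y:(430+(x-480)/6-.4,170+y/6-.4)
    for n,a,b,z in (('back@68',(515,150),(770,185),68),('+y end@68',(508,160),(498,240),68),('-y end@68',(775,195),(765,245),68),('front left@50',(500,258),(560,267),50)):
        o=edge(C(*a),C(*b),G); B=bd(onz(t,o,z)); print(f,n,len(o),B.mean(0), np.degrees(np.arctan(np.polyfit(B[:,1],B[:,0],1)[0])))
E
python3 m.py 14
```

```text
[ 581.74 -220.62   59.57] [-30.55   7.74  32.89] [ 1.06  0.17 -0.66  2.24 -0.61  0.16  0.93] [[ 605.06 -144.91]] [[-31.29   3.8 ]]
t12.png back@68 25 [ 637.48 -144.91] 0.32366339306323916
t12.png +y end@68 25 [615.85 -85.29] -71.50377143219616
t12.png -y end@68 25 [ 624.56 -205.81] -76.96019067667761
t12.png front left@50 18 [ 597.5  -105.28] -23.997227626711997
t14.png back@68 25 [ 637.45 -144.91] 0.294218521645758
t14.png +y end@68 25 [615.85 -85.37] -75.19538253289355
t14.png -y end@68 25 [ 624.57 -205.6 ] -75.44562836162271
t14.png front left@50 13 [ 593.65 -110.78] -8.350765432378738
```

View pics/c14.png

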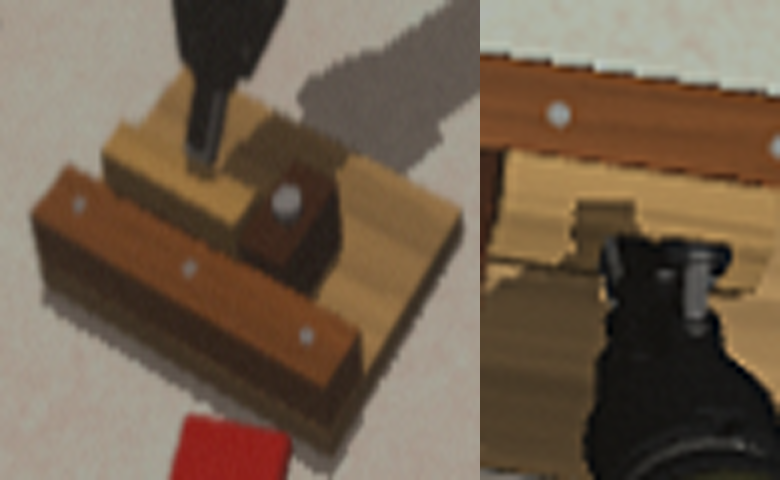

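```bash
python3 - <<'E'
from h import *
np.set_printoptions(precision=2,suppress=True)
def ends(f,X0,X1,Yg=-85.3):
    t=load(f);G=cv2.GaussianBlur(t['im'],(3,3),0).astype(float).mean(2)
    a=np.radians(-7.3);x=np.array([np.cos(a),np.sin(a)]);y=np.array([-x[1],x[0]])
    w=lambda X:np.r_[X*x+Yg*y,68]
    p=proj(t,[w(X0),w(X1)]); o=edge(p[0],p[1],G,half=2.5); B=bd(onz(t,o,68)); print(f,len(o),B.mean(0),B[:,1].std())
# top-face end edge: X from back-26 to back
for f,Xb,Yg in (('t5.png',602.5,-88.5),('t6.png',602.5,-85.3),('t7.png',602.5,-85.3),('t8.png',620,-85.3),('t9.png',637,-85.3),('t12.png',637,-85.3),('t14.png',637,-85.3)): ends(f,Xb-24,Xb-2,Yg)
E
```

```text
t5.png 25 [589.51 -89.12] 0.6716863338272594
t6.png 25 [589.48 -84.88] 0.6563867984713753
t7.png 25 [589.49 -85.38] 0.4953249802583856
t8.png 25 [606.99 -85.12] 0.5023823197318718
t9.png 25 [623.99 -85.4 ] 0.4371400692641828
t12.png 25 [624.   -85.56] 0.6354551125467497
t14.png 25 [624.   -85.58] 0.6105837107358048
```

>>> carry_out(deltas=[[-0.002, 0.001, 0.002, 0, 0, 0, -1], [-0.004, 0.002, 0.004, 0, 0, 0, -1], [-0.005, 0.003, 0.005, 0, 0, 0, -1], [-0.005, 0.004, 0.005, 0, 0, 0, -1], [-0.005, 0.004, 0.005, 0, 0, 0, -1], [-0.005, 0.004, 0.005, 0, 0, 0, -1], [-0.005, 0.004, 0.005, 0, 0, 0, -1], [-0.005, 0.004, 0.005, 0, 0, 0, -1], [-0.005, 0.004, 0.005, 0, 0, 0, -1], [-0.005, 0.004, 0.005, 0, 0, 0, -1]])

```text
time: 38.25
tool_pos: [581.6, -220.6, 59.6]
orientation: [-0.65, 0.686, 0.2, 0.259]
contact_force: [-20.8, 5.4, 23.1]
width: -0.1
```

>>> carry_out(deltas=[[0.001, 0.005, 0, 0, 0, 0, -1], [0.001, 0.01, 0, 0, 0, 0, -1], [0.002, 0.015, 0, 0, 0, 0, -1], [0.003, 0.02, 0, 0, 0, 0, -1], [0.003, 0.025, 0, 0, 0, 0, -1], [0.003, 0.025, 0, 0, 0, 0, -1], [0.003, 0.025, 0, 0, 0, 0, -1], [0.003, 0.025, 0, 0, 0, 0, -1], [0.003, 0.025, 0, 0, 0, 0, -1], [0.003, 0.025, 0, 0, 0, 0, -1]])

```text
time: 39.25
tool_pos: [581.6, -220.5, 59.7]
orientation: [-0.649, 0.687, 0.199, 0.26]
contact_force: [-19.6, 1.3, 19.0]
width: 0.2
```

```bash
python3 m.py 15|grep -v t12; python3 - <<'E'
from h import *
def ends(f,X0,X1,Yg=-85.3):
    t=load(f);G=cv2.GaussianBlur(t['im'],(3,3),0).astype(float).mean(2)
    a=np.radians(-7.3);x=np.array([np.cos(a),np.sin(a)]);y=np.array([-x[1],x[0]])
    w=lambda X:np.r_[X*x+Yg*y,68]
    p=proj(t,[w(X0),w(X1)]); o=edge(p[0],p[1],G,half=2.5); B=bd(onz(t,o,68)); print(f,len(o),B.mean(0),B[:,1].std())
ends('t15.png',613,635)
E
```

```text
[ 581.57 -220.49   59.67] [-19.58   1.32  18.97] [ 1.05  0.16 -0.65  2.24 -0.61  0.16  0.92] [[ 604.87 -144.81]] [[-19.59  -1.18]]
t15.png back@68 25 [ 637.43 -144.91] 0.19191144727079287
t15.png +y end@68 25 [615.85 -85.34] -74.87219636851061
t15.png -y end@68 24 [ 624.68 -206.03] -63.44373549552996
t15.png front left@50 12 [ 593.54 -111.01] -9.302847980172858
t15.png 25 [624.00062524 -85.66077612] 0.5823269865796243
```

>>> carry_out(deltas=[[0.002, 0.015, 0, 0, 0, 0, -1], [0.004, 0.03, 0, 0, 0, 0, -1], [0.006, 0.045, 0, 0, 0, 0, -1], [0.008, 0.06, 0, 0, 0, 0, -1], [0.009, 0.07, 0, 0, 0, 0, -1], [0.009, 0.07, 0, 0, 0, 0, -1], [0.009, 0.07, 0, 0, 0, 0, -1], [0.009, 0.07, 0, 0, 0, 0, -1], [0.009, 0.07, 0, 0, 0, 0, -1], [0.009, 0.07, 0, 0, 0, 0, -1]])

```text
time: 40.35
tool_pos: [581.6, -220.2, 59.8]
orientation: [-0.646, 0.689, 0.197, 0.263]
contact_force: [-14.6, -8.1, 11.7]
width: -0.2
```

```bash
python3 m.py 16|grep -v t12; python3 - <<'E'
from h import *
def ends(f,X0,X1,Yg=-85.3):
    t=load(f);G=cv2.GaussianBlur(t['im'],(3,3),0).astype(float).mean(2)
    a=np.radians(-7.3);x=np.array([np.cos(a),np.sin(a)]);y=np.array([-x[1],x[0]])
    w=lambda X:np.r_[X*x+Yg*y,68]
    p=proj(t,[w(X0),w(X1)]); o=edge(p[0],p[1],G,half=2.5); B=bd(onz(t,o,68)); print(f,len(o),B.mean(0),B[:,1].std())
ends('t16.png',613,635)
E
```

```text
[ 581.57 -220.21   59.8 ] [-14.57  -8.09  11.67] [ 1.04  0.16 -0.64  2.25 -0.6   0.15  0.9 ] [[ 604.84 -144.53]] [[-13.43  -9.87]]
t16.png back@68 25 [ 637.43 -144.91] 0.16995233601824536
t16.png +y end@68 25 [615.85 -85.29] -70.34019348075623
t16.png -y end@68 23 [ 624.87 -205.66] -73.90099581646116
t16.png front left@50 19 [ 594.28 -108.68] 3.2953738217589086
t16.png 25 [623.997892   -85.55696912] 0.6354551125467497
```

View pics/c16.png

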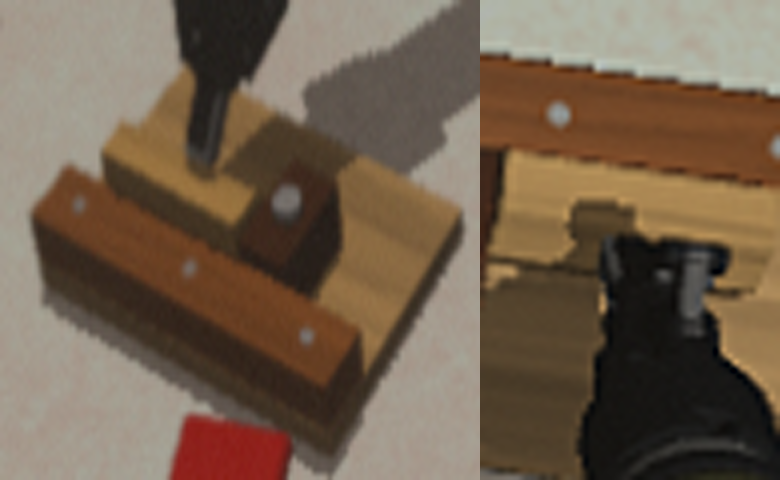

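>>> carry_out(deltas=[[-0.001, -0.01, -0.001, 0, 0, 0, -1], [-0.002, -0.02, -0.002, 0, 0, 0, -1], [-0.003, -0.03, -0.003, 0, 0, 0, -1], [-0.003, -0.043, -0.004, 0, 0, 0, -1], [-0.003, -0.043, -0.004, 0, 0, 0, -1], [-0.003, -0.043, -0.004, 0, 0, 0, -1], [-0.003, -0.043, -0.004, 0, 0, 0, -1], [-0.003, -0.043, -0.004, 0, 0, 0, -1], [-0.003, -0.043, -0.004, 0, 0, 0, -1], [-0.003, -0.043, -0.004, 0, 0, 0, -1]])

```text
time: 41.45
tool_pos: [581.6, -220.4, 59.6]
orientation: [-0.648, 0.688, 0.198, 0.261]
contact_force: [-24.0, -2.2, 22.6]
width: 0.1
```

```bash
python3 m.py 17|grep -v t12
```

```text
[ 581.63 -220.43   59.63] [-24.    -2.18  22.59] [ 1.05  0.16 -0.65  2.24 -0.61  0.16  0.91] [[ 604.93 -144.74]] [[-23.53  -5.21]]
t17.png back@68 25 [ 637.48 -144.91] 0.07462106452128146
t17.png +y end@68 25 [615.85 -85.32] -70.5991093493785
t17.png -y end@68 24 [ 624.7  -205.62] -75.2361186936271
t17.png front left@50 15 [ 593.81 -110.04] -7.305100831382805
```

View pics/s17.png

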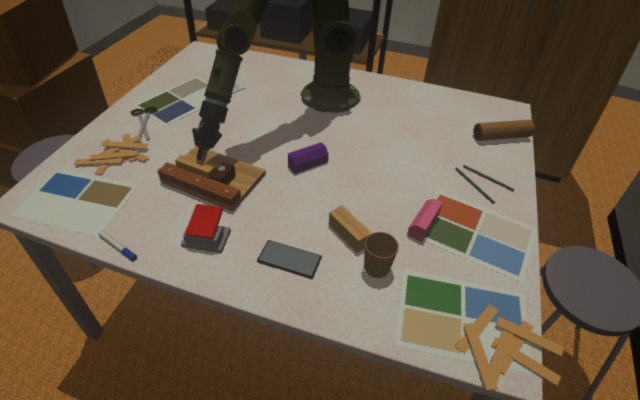

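The batten lies against the fence and stop at (205,165), with the fingers on its bevel at (203,158). The cup, phone, punch and square offcut have not moved. The push is steady at about 33 N (24 N back, 23 N down, 5 N toward the stop), so I'm handing in.

```bash
python3 -c "
from workcell import *
s=get_state();print(s['time'],s['contact_force']);print(sign_off())"
```

```text
41.55 [-23.53266586  -0.74663351  21.88424754]
the job is handed in; nothing more can be done
None
```

I put the bevelled batten on the board with its bevel up and facing away from the fence. Its back is along the fence and its end is at the stop. I handed the job in at 41.6 s with the shut fingers, tilted about 38°, still pressing on the bevel.

**Final push:** about 33 N, roughly 24 N back into the fence and 22–23 N down onto the board. It has a small bias of about 4–5 N towards the stop.

**Last checks:**
- **Fence:** the back edge measured 637.5 mm in board coordinates, against an estimated 637–638 mm for the fence face, and parallel within about 0.1–0.3°.
- **Stop:** the end is at the stop within about 0.5 mm, the limit of the image measurement. A gap that small can't be ruled out.
- **Bystanders:** in the last scene picture the square offcut, cup, phone and hole punch look unmoved, and only the fingers touch the batten.

**What went wrong along the way:**
- **45° tilt:** the full tilt for the push was out of reach, so the tool sits at about 38°.
- **First push too hard:** it briefly read about 96 N at the wrist, under the 120 N limit. I eased off at once, and the pictures showed that the batten had not shifted.

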